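Clear the blocked cable trunking

ROBOT

A 6-joint arm with a two-finger parallel gripper is mounted at the origin on the work surface. World frame = base frame: x ahead of the robot, y to its left, z up, the work surface at z = 0. Lengths are in m, angles in degrees, forces in N, time in s.
With the tool pointing down it reaches from about 0.4 to 0.825 m from the base axis. Payload 7 kg.
Tool frame: the origin (TCP) lies midway between the tips of the shut fingers; the grasp point (between the pads) lies 19 mm behind it; z points along the fingers, y is the line along which they close (so a half turn about z gives the same grasp; the last joint's range is limited). The gripper opens to 88 mm and grips with 3 to 60 N. Pads are 19 mm wide; open, the fingers measure 130 mm over their backs; the gripper's body (78 mm by 193 mm) begins 47 mm behind the grasp point.
Start: joints at [79.819, 20.546, 0.682, 0, -70.136, -16.507], TCP at [0.303, 0.603, 0.227] pointing down, gripper open.
Joint ranges: [-176.03, 176.03], [-82.01, 121.73], [-58.28, 71.71], [-173.87, 95.51], [-174.79, -0.11], [-173.66, 173.66]. Speed limits (degrees/s): [136.94, 136.94, 172.46, 180, 180, 180].

INTERFACE

Orientations are given as [roll, pitch, yaw] about the fixed x, y, z axes, in that order (R = Rz(yaw) Ry(pitch) Rx(roll)).
In Python, from plant import r, eyes, workorder gives the robot as it stands.
- The arm moves only by the tool step_arm, never from a script. Its argument "plan" is a list of rows, each a list of 5 numbers: the shift along the tool's x, y, z each as a share of 25 cm, from -1 to 1, then the turn about the tool's z as a share of 60 degrees, from -1 to 1, then the finger opening in mm, from 0 to 87.6. In form: [[x, y, z, turn, jaw], ...]. A call has 1 to 12 rows; each row is the pose to reach, as a shift and turn from the pose commanded when the call began, along the tool's axes at that moment; what a row does not reach only later rows make up. A row lasts 1/12 s, in which the tool goes at most 41.7 mm and 7.16 degrees, less where a joint would pass 70% of its speed; a pose out of reach is approached as far as the arm can. A call with a number of a shift or a turn outside -1 to 1 is refused whole. A call with a gripper value outside its range is refused whole. The fingers move at their own pace and stop on an object; "newtons" is the grip in N (left out, the last holds). Time passes only in rows, so rows that repeat a pose let the fingers close. It gives the time, the measured TCP pose, the force, the opening and the grip force at its end, in the units of the state.
- r.get_state(): the state, without advancing time (a new reading comes with each control period).
- eyes.capture(name): name is "scene" or "side" or "wrist"; returns the picture (480x640x3 uint8, red, green, blue); there is no depth.
- eyes.camera_model(name): a dict with "fov_y" (degrees; the focal length in pixels is half the picture's height over the tangent of half this angle, whatever the lens; pixels are square), "cx", "cy" (the principal point, pixels), "world_to_cam" (4x4, takes a point from world to camera coordinates); the wrist camera has in their place "hand_eye" (4x4, takes a point from camera to tool coordinates, whose origin is the TCP and whose axes are the flange's). Camera axes: x right, y up, looking along -z (the intrinsics and any distortion apply to the point x, -y, -z); pixel columns grow to the right and rows downward; lengths in m; the calibration is good to about 2 mm. A picture is of the moment at which its call begins: read the wrist's pose just before it. camera_model takes no time and is no camera call.
- workorder.close_job(): hands the job in; it is judged then, once.
The state is a dict: "time_s": time; "joints": joint angles; "qd": joint speeds; "joint_torque": joint torques, N m; "tcp_pos": TCP position; "eef_rot": TCP orientation; "contact_force": force on the tool from outside, world axes, zero at the start; "moment": the same for the moment, N m; "gripper_width": finger opening in m; "gripper_force": force on a finger pad.
Only numpy, scipy, OpenCV 4.12 (cv2) and the standard library are available. Lean on these libraries where they do the work, as an engineer would, in place of code of your own. Each camera call takes 0.05 s, during which the arm holds its last target. There are 200 camera calls.

TASK

The short square aluminium cable trunking on the desk is blocked by an orange plug. Take the wooden dowel from its rest and, working from the blue-banded end, push the plug out of the far end with it so that the plug drops into the grey tray, then lay the dowel back in both notches of its rest, about centred. Do not touch the plug with the gripper, and leave the other things on the desk where they are.

Things in the scene. Friction and masses are not known exactly. Their poses are not given: they have to be found in the camera images.
- sleeve: Square aluminium cable trunking fixed on a stand (black pillar, steel foot 64 x 70 x 6 mm): 70 mm long, 30 mm square, with a 24 mm square bore open at both ends, its axis level and 75 mm above the table. A 10 mm slot along the top shows the plug. Origin: on the table under the middle of the trunking; x along the bore from the near (blue-banded) end to the far end above the grey tray; z up.
- sleeve_mouth (a point): Centre of the bore opening at the near (entry, blue-banded) end, 35 mm before the middle, 75 mm above the table. Axes as the trunking.
- sleeve_exit (a point): Centre of the bore opening at the far end, 35 mm beyond the middle, above the tray, 75 mm above the table. Axes as the trunking.
- clip: Sprung steel clip, 24 mm long, in the middle of the trunking's side wall at -y (small black spring housing outside). It presses on the plug: pushing the plug takes about 5 to 12 N. With the plug gone it reaches 3.5 mm into the bore. Origin and axes as the trunking's.
- plug: Orange plastic plug stuck inside the trunking: 30 mm long (its x), 22 x 22 mm square, about 20 g. Origin at its centre, which starts between 14 mm before and 8 mm beyond the middle of the trunking.
- tray: Grey open catch tray fixed on the table under and beyond the far end of the trunking: 100 mm (x) x 90 mm (y), 40 mm high, walls and floor 4 mm. Origin: centre of its underside; x continues the trunking's x.
- dowel: Loose dark wooden dowel, 240 mm long, 12 mm diameter, about 30 g, both ends alike. Origin at its centre, x along it. It starts lying level in the two V notches of its rest, its axis 38.5 mm above the table, within 12 mm of lengthwise centre.
- rest: White plastic dowel rest fixed on the table: base plate 170 x 44 mm, 5 mm thick, with two V notches (90 degree, 12 mm thick along x, 31 mm wide at the top) 65 mm either side of its middle, tops at 46 mm. Between the notches there is clear room (118 mm) for fingers. Origin: centre of its underside; x along the dowel's lie; z up. It stands to the right or the left of the trunking.
- rest_seat (a point): Where the dowel's centre lies when it rests in both notches: 38.5 mm above the table at the middle of the rest. Axes as the rest.
- powerbank: Bystander: loose black power bank 120 x 58 x 20 mm, on the side where the rest is not. Origin: centre of underside.
- mouse: Bystander: loose blue computer mouse about 106 x 62 x 32 mm. Origin: centre of underside.
- mug: Bystander: loose white mug, 80 mm across, 95 mm high. Origin: centre of underside.
- spare_black: Bystander: loose black spare plug, 30 x 22 x 22 mm, lying on the table. Origin: centre of underside.
- spare_white: Bystander: loose white spare plug, 30 x 22 x 22 mm, lying on the table. Origin: centre of underside.
- driver: Bystander: loose screwdriver lying on the table; origin under its middle.
Things that resemble listed ones, but are neither listed nor needed, are in the scene too. There is more than one size of the dowel; the one meant has the size given above.

How it is judged (in metres and radians):
On the way, in this order (a step that is already met when the one before it is completed fails the run):
1. the dowel, inserted from the blue-banded end, presses on the plug inside the trunking (contact force between dowel and plug above 1 N and x of plug in the frame of sleeve between -0.02 and 0.03 m and y of plug in the frame of sleeve between -0.006 and 0.006 m and x of dowel in the frame of sleeve below -0.05 m), for 0.05 s.
2. the plug has left the far end and lies in the tray (x of plug in the frame of tray between -0.05 and 0.05 m and y of plug in the frame of tray between -0.045 and 0.045 m and z of plug in the frame of tray below 0.038 m), for 0.2 s.
At the end, for the whole second after the job is handed in: The orange plug lies still in the grey tray, and the dowel lies still in both notches of its rest, its centre within 30 mm of the middle of the rest (8 mm sideways, 6 mm in height) and within 0.08 rad of the rest's direction (all of step 2 and linear speed of each of plug, dowel below 0.02 m/s and distance between dowel and rest_seat below 0.03 m and z of dowel in the frame of rest_seat between -0.006 and 0.006 m and y of dowel in the frame of rest_seat between -0.008 and 0.008 m and angle between the x axis of dowel and the x axis of rest, either way round below 0.08 rad); the robot touches nothing.
It fails at once if the gripper touches the plug (contact force between the fingers and plug above 0.5 N).
It fails at once if the plug comes out of the near end (x of plug in the frame of sleeve below -0.045 m).
It fails at once if a bystander (power bank, mouse, mug, spare plug, screwdriver) is shifted by more than 20 mm (distance of any of powerbank, mouse, mug, spare_black, spare_white, driver from where it was at the start of the episode above 0.02 m).
It also fails if it takes over 61 s, if anything falls off the work surface, if the arm or the gripper's body presses on something with over 40 N, if the wrist force passes 120 N, or if a joint passes its speed limit or range.

## Working session

There is one attempt and no reset: what is moved stays moved. The work goes in short steps, Python scripts to look and compute and a tool call to move; the robot and the scene stay as the last step left them, time stands still between calls to the robot, and variables do not carry over. Pictures are saved under pics/ and viewed, at most 10 in all, crops included, and the job is handed in when it is done.

Besides the shell and the picture viewer there is one more tool, called after "Emit:" by a JSON object that holds its "method" and its "body". step_arm: Moves the arm, as the interface text tells. Its arguments: {"type":"object","properties":{"plan":{"type":"array"},"newtons":{"type":"number"}},"required":["plan"]}

```bash
mkdir -p pics; ls; python3 - <<'E'
from plant import r, eyes, workorder
import cv2, json
print(r.get_state())
for n in("scene","side","wrist"):
    m=eyes.camera_model(n);print(n,m)
    cv2.imwrite(f"pics/{n}0.png",eyes.capture(n)[:,:,::-1])
E
```

```text
pics
{'time_s': 0.0, 'joints': array([ 7.98200792e+01,  2.05918209e+01,  6.33538091e-01, -2.02426995e-02,
       -7.01366652e+01, -1.65054226e+01]), 'qd': array([-0.06646335, -0.09285395, -0.07576303, -0.08517262, -0.08915532,
        0.05016694]), 'joint_torque': array([ 1.01264664e-03, -5.82710230e+01,  2.93047392e+01,  6.99697226e+00,
        6.80483630e-03, -1.60551522e-04]), 'tcp_pos': array([0.30295368, 0.60263776, 0.22561617]), 'eef_rot': array([ 1.79903558e+02, -8.73271628e-03, -2.66922299e+01]), 'contact_force': array([ 0.204883  , -0.09159206, -0.21484774]), 'moment': array([0.03944001, 0.04057134, 0.03659673]), 'gripper_force': 0.0, 'gripper_width': 0.08795408390900393}
scene {'fov_y': 55.22229959904914, 'cx': 312.7026722687144, 'cy': 240.02834852109197, 'world_to_cam': array([[-0.41171746,  0.91126557,  0.00915333,  0.17376066],
       [-0.68665995, -0.31681111,  0.65431555,  0.37958211],
       [ 0.59915511,  0.26310792,  0.75616624, -1.44051475],
       [ 0.        ,  0.        ,  0.        ,  1.        ]])}
side {'fov_y': 45.26878816654079, 'cx': 315.6157007402076, 'cy': 246.95081121101833, 'world_to_cam': array([[-0.94479097, -0.3275374 , -0.00944887,  0.58629553],
       [ 0.17726657, -0.53515747,  0.82594373, -0.11717713],
       [-0.2755841 ,  0.7786692 ,  0.56367338, -1.23951274],
       [ 0.        ,  0.        ,  0.        ,  1.        ]])}
wrist {'fov_y': 59.440870877094625, 'cx': 318.68724695963624, 'cy': 241.66612465168257, 'hand_eye': array([[-4.85970704e-04,  9.51205730e-01,  3.08557002e-01,
         8.40980425e-02],
       [ 9.99999782e-01,  6.00015970e-04, -2.74724055e-04,
         2.30041990e-04],
       [-4.46458224e-04,  3.08556801e-01, -9.51205814e-01,
        -1.58933569e-01],
       [ 0.00000000e+00,  0.00000000e+00,  0.00000000e+00,
         1.00000000e+00]])}
```

View pics/scene0.png

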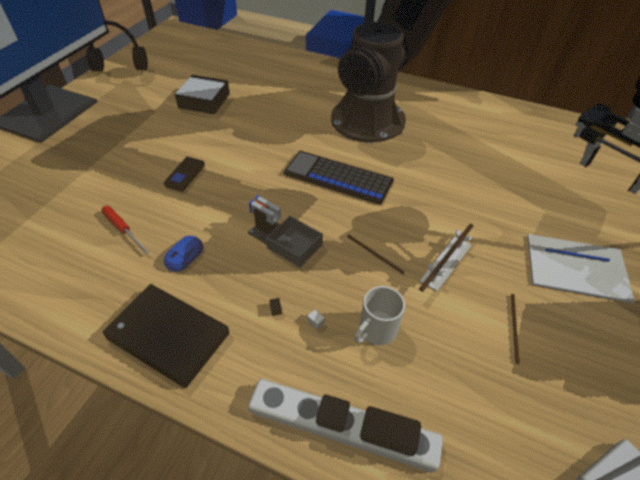

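View pics/side0.png

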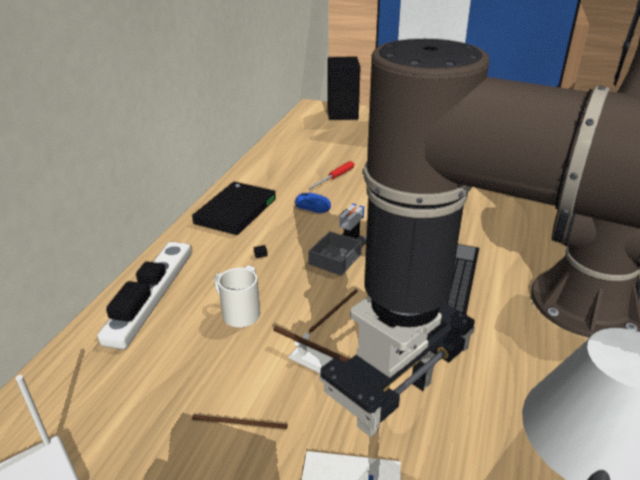

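Scene view: the dowel lies in the white rest at about (447,257). Lookalikes are a stick at (375,253), a stick at (514,328) and a pen at (575,254). The trunking is at (265,208), the tray at (293,242), the mug at (380,315), and the spare plugs at (276,306) and (316,319). The side view agrees. I choose the dowel in the rest and will check it in a close crop.

```bash
cat > h.py <<'E'
import numpy as np, cv2
from plant import r, eyes, workorder
from scipy.spatial.transform import Rotation as Ro
def cam(n,st=None):
    m=eyes.camera_model(n); f=240/np.tan(np.radians(m['fov_y']/2))
    if n=='wrist':
        T=np.eye(4);T[:3,:3]=Ro.from_euler('xyz',st['eef_rot'],degrees=True).as_matrix();T[:3,3]=st['tcp_pos']
        C=T@m['hand_eye']
    else: C=np.linalg.inv(m['world_to_cam'])
    return C,f,m['cx'],m['cy']
def ray(c,u,v):
    C,f,cx,cy=c; d=C[:3,:3]@np.array([(u-cx)/f,-(v-cy)/f,-1]); return C[:3,3],d
def onz(c,u,v,z):
    o,d=ray(c,u,v); return o+d*(z-o[2])/d[2]
def proj(c,p):
    C,f,cx,cy=c; q=np.linalg.inv(C)@np.append(p,1); return np.array([cx+f*q[0]/-q[2],cy+f*q[1]/q[2]])
E
python3 - <<'E'
from h import *
c=cam('scene')
for n,u,v,z in [('dowel a',471,226,.0385),('dowel b',423,289,.0385),('tray',293,242,.0),('sleeve',265,206,.075),('mouse',184,252,0.01),('spb',276,306,.01),('spw',316,319,.01),('mug',378,338,0),('stick1a',348,235,0.006),('stick1b',403,271,.006),('driver',126,230,.01),('st2',514,294,.006),('st2b',516,361,.006),('pb',185,174,.01)]:
    print(n,onz(c,u,v,z).round(3))
a=cv2.imread('pics/scene0.png')
x=cv2.resize(a[180:280,235:335],(400,400),interpolation=cv2.INTER_CUBIC)
y=cv2.resize(a[210:310,395:495],(400,400),interpolation=cv2.INTER_CUBIC)
cv2.imwrite('pics/crop.png',np.hstack([x,y]))
E
```

```text
dowel a [0.363 0.386 0.038]
dowel b [0.588 0.331 0.038]
tray [0.556 0.008 0.   ]
sleeve [ 0.54  -0.07   0.075]
mouse [ 0.697 -0.205  0.01 ]
spb [0.74  0.058 0.01 ]
spw [0.733 0.148 0.01 ]
mug [0.716 0.279 0.   ]
stick1a [0.484 0.122 0.006]
stick1b [0.534 0.276 0.006]
driver [ 0.698 -0.372  0.01 ]
st2 [0.493 0.516 0.006]
st2b [0.654 0.543 0.006]
pb [ 0.467 -0.361  0.01 ]
```

View pics/crop.png

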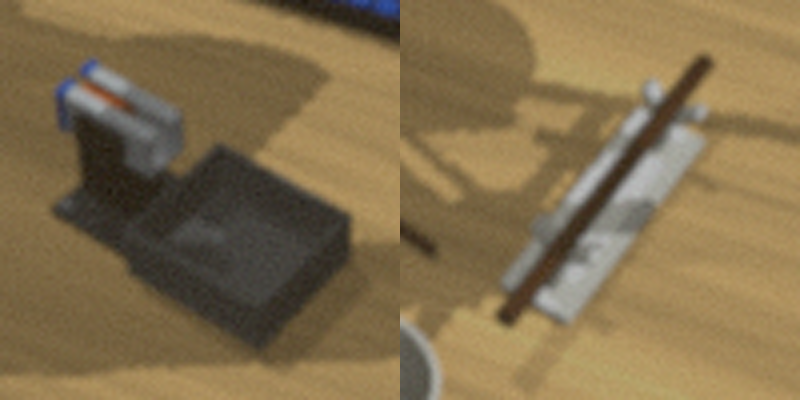

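The left crop shows the trunking: its blue near end is at about (253,200) in the scene picture, the orange plug shows through the slot, and the far end is over the tray. The right crop shows the dowel lying in both notches; it measures about 0.23 m against 0.24 m given. That confirms the choice, so I move above it.

Emit:
{"method": "step_arm", "body": {"plan": [[0.98,0.56,0.14,-0.21,87],[0.98,0.56,0.14,-0.21,87],[0.98,0.56,0.14,-0.21,87],[0.98,0.56,0.14,-0.21,87],[0.98,0.56,0.14,-0.21,87],[0.98,0.56,0.14,-0.21,87],[0.98,0.56,0.14,-0.21,87],[0.98,0.56,0.14,-0.21,87],[0.98,0.56,0.14,-0.21,87],[0.98,0.56,0.14,-0.21,87],[0.98,0.56,0.14,-0.21,87],[0.98,0.56,0.14,-0.21,87]]}}

```text
time_s: 1.15
tcp_pos: [0.4587, 0.3689, 0.1916]
eef_rot: [-180.0, -0.0, -14.0]
contact_force: [-0.6, -0.0, 0.5]
gripper_width: 0.0871
gripper_force: 0.0
```

```bash
cat >> h.py <<'E'
def row(st,p,yaw):
    "row to bring the TCP to p with tool yaw, from state st"
    y=np.radians(st['eef_rot'][2]); d=np.array(p)-st['tcp_pos']
    t=((st['eef_rot'][2]-yaw+180)%360-180)/60
    return np.round([(d[0]*np.cos(y)+d[1]*np.sin(y))/.25,(d[0]*np.sin(y)-d[1]*np.cos(y))/.25,-d[2]/.25,t],3)
def snap(name):
    st=r.get_state(); im=eyes.capture('wrist')[:,:,::-1].copy()
    np.save(f'pics/{name}.npy',np.concatenate([st['tcp_pos'],st['eef_rot']])); cv2.imwrite(f'pics/{name}.png',im)
    print(round(st['time_s'],2),st['tcp_pos'].round(4),st['eef_rot'].round(2)); return st,im
def load(name):
    a=np.load(f'pics/{name}.npy'); st=dict(tcp_pos=a[:3],eef_rot=a[3:]); return st,cv2.imread(f'pics/{name}.png'),cam('wrist',st)
E
python3 - <<'E'
from h import *
st,im=snap('w1'); print(row(st,[.54,-.06,.22],-90))
E
```

```text
1.15 [0.4587 0.3689 0.1916] [-179.99   -0.    -14.01]
[ 0.731  1.586 -0.114  1.267]
```

View pics/w1.png

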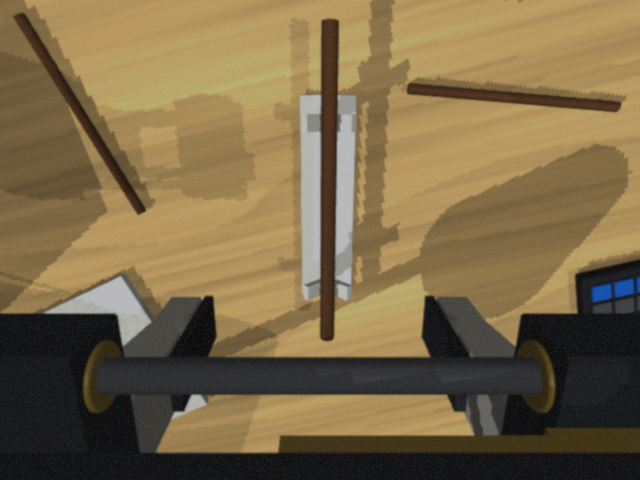

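The wrist view shows the dowel from (330,20) to (327,338) in the white rest, whose plate runs from (328,95) to (327,299). It is nearly aligned with the tool.

```bash
python3 - <<'E'
from h import *
st,im,c=load('w1')
# dowel mask in column range
hsv=cv2.cvtColor(cv2.GaussianBlur(im,(3,3),0),cv2.COLOR_BGR2HSV)
m=((hsv[...,2]<125)&(hsv[...,1]>90)).astype(np.uint8)
m[:, :305]=0; m[:,352:]=0; m[350:]=0
n,l,s,ce=cv2.connectedComponentsWithStats(m)
i=1+np.argmax(s[1:,4]); ys,xs=np.where(l==i); print(s[i],len(ys))
# centre line by row medians
rows=range(25,335,10); P=np.array([onz(c,np.median(xs[ys==v]),v,.0385) for v in rows if (ys==v).any()])
k=np.polyfit(P[:,0],P[:,1],1); ang=np.degrees(np.arctan(k[0])); print('ang',ang,'resid',(P[:,1]-np.polyval(k,P[:,0])).std())
# top surface z for ends
for v in (20,338): print(onz(c,np.median(xs[abs(ys-v)<4]),v,.0385))
for u,v,z in [(300,95,.005),(356,95,.005),(303,299,.005),(350,299,.005)]: print(onz(c,u,v,z))
E
```

```text
[ 319   19   20  322 4588] 4588
ang -14.18023780643933 resid 0.0001551704336316614
[0.59076169 0.32783595 0.0385    ]
[0.35742258 0.38671729 0.0385    ]
[0.55103014 0.36047723 0.005     ]
[0.540488   0.31830721 0.005     ]
[0.38197515 0.40240841 0.005     ]
[0.37166215 0.36118695 0.005     ]
```

Emit:
{"method": "step_arm", "body": {"plan": [[0.36,0.8,-0.1,0.5,87],[0.36,0.8,-0.1,0.5,87],[0.36,0.8,-0.1,0.5,87],[0.36,0.8,-0.1,0.5,87],[0.36,0.8,-0.1,0.6,87],[0.36,0.8,-0.1,0.6,87],[0.36,0.8,-0.1,0.6,87],[0.36,0.8,-0.1,0.6,87]]}}

```text
time_s: 1.87
tcp_pos: [0.4979, 0.1521, 0.2168]
eef_rot: [-179.9, 0.0, -50.1]
contact_force: [-0.3, -0.7, 0.4]
gripper_width: 0.0867
gripper_force: 0.0
```

```bash
python3 - <<'E'
from h import *
print(row(r.get_state(),[.54,-.06,.22],-90))
E
```

```text
[ 0.759  0.415 -0.013  0.665]
```

Dowel length reads 0.2407 m and the plate 0.174 x 0.0435 m, both matching the sizes given. Next, the trunking.

Emit:
{"method": "step_arm", "body": {"plan": [[0.4,0.22,-0.01,0.4,87],[0.76,0.42,-0.01,0.66,87],[0.76,0.42,-0.01,0.66,87],[0.76,0.42,-0.01,0.66,87],[0.76,0.42,-0.01,0.66,87],[0.76,0.42,-0.01,0.66,87],[0.76,0.42,-0.01,0.66,87],[0.76,0.42,-0.01,0.66,87]]}}

```text
time_s: 2.53
tcp_pos: [0.5395, -0.0604, 0.2185]
eef_rot: [180.0, 0.0, -89.6]
contact_force: [0.2, 0.5, 0.4]
gripper_width: 0.0868
gripper_force: 0.0
```

```bash
python3 - <<'E'
from h import *
st,im=snap('w2')
E
```

```text
2.53 [ 0.5395 -0.0604  0.2185] [179.96   0.   -89.58]
```

View pics/w2.png

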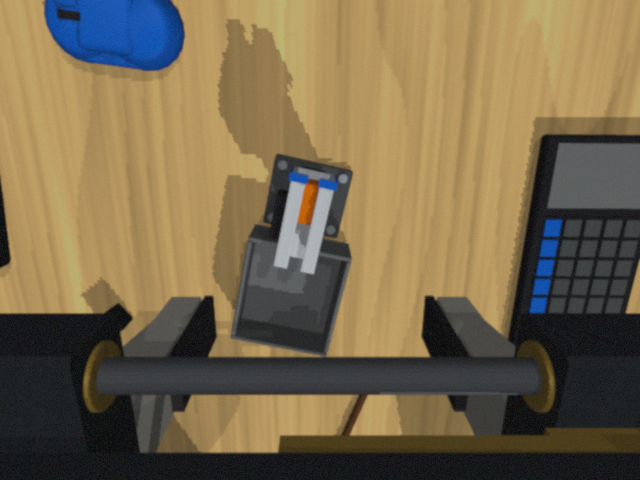

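The wrist view shows the trunking top, with near-end blue corners at (290,175) and (337,186) and far corners at (275,267) and (314,273). The plug is visible in the slot from (313,180) to (305,225). The tray is below, the mouse at (115,30), and the clip housing is on the left side at (278,210).

```bash
python3 - <<'E'
from h import *
st,im,c=load('w2')
b=cv2.GaussianBlur(im,(3,3),0);hsv=cv2.cvtColor(b,cv2.COLOR_BGR2HSV)
al=(hsv[...,1]<50)&(hsv[...,2]>140); bl=(hsv[...,0]>105)&(hsv[...,0]<128)&(hsv[...,1]>120)
R=np.zeros(al.shape,bool);R[168:282,268:345]=1
L=[];Rr=[]
for v in range(200,262,3):
    xs=np.where((al&R)[v])[0]; L.append(onz(c,xs.min()-.5,v,.09));Rr.append(onz(c,xs.max()+.5,v,.09))
L=np.array(L);Rr=np.array(Rr)
for P in(L,Rr):
    k=np.polyfit(P[:,1],P[:,0],1);print('edge x at y=-.06',np.polyval(k,-.06),'slope',k[0],np.degrees(np.arctan(k[0])),'res',(P[:,0]-np.polyval(k,P[:,1])).std())
m=((al|bl)&R).astype(np.uint8)
ys,xs=np.where(bl&R);print('blue bbox',xs.min(),xs.max(),ys.min(),ys.max())
for u,v in [(290,174),(337,184),(275,267),(301,273),(314,273)]:print((u,v),onz(c,u,v,.09).round(4))
cv2.imwrite('pics/z2.png',cv2.resize(im[160:290,230:360],(780,780)[:2],interpolation=cv2.INTER_CUBIC)[:600])
tr=[(257,225),(350,245),(327,354),(232,336)]
for t in tr: print('tray',onz(c,*t,.04).round(4))
E
```

```text
edge x at y=-.06 0.5663551996343625 slope 0.2227693069118746 12.558674800882422 res 0.00020944002714213695
edge x at y=-.06 0.5359050568115109 slope 0.21332915475466113 12.042346149501874 res 0.0001995822435382862
blue bbox 288 337 168 190
(290, 174) [ 0.5591 -0.1     0.09  ]
(337, 184) [ 0.5269 -0.0933  0.09  ]
(275, 267) [ 0.5711 -0.0318  0.09  ]
(301, 273) [ 0.552  -0.0272  0.09  ]
(314, 273) [ 0.5425 -0.0273  0.09  ]
tray [ 0.5905 -0.0496  0.04  ]
tray [ 0.5125 -0.0326  0.04  ]
tray [0.5306 0.0737 0.04  ]
tray [0.6173 0.0554 0.04  ]
```

View pics/z2.png

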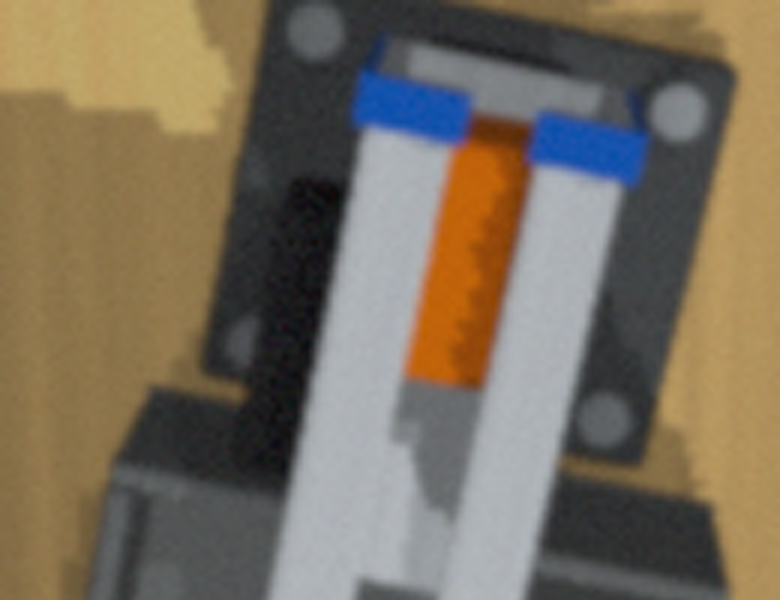

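Trunking width is 29.7 mm and length 70 mm, both as given. Mouth is at (0.5428,-0.098) and the axis heads 77.7°, so the tool yaw for pushing is -102.3°. The plug sits about 5 mm inside. Back to the dowel.

Emit:
{"method": "step_arm", "body": {"plan": [[-0.5,-0.1,0,-0.35,87],[-0.98,-0.15,0,-0.65,87],[-0.98,-0.15,0,-0.65,87],[-0.98,-0.15,0,-0.65,87],[-0.98,-0.15,0,-0.65,87],[-0.98,-0.15,0,-0.65,87],[-0.98,-0.15,0,-0.65,87]]}}

```text
time_s: 3.17
tcp_pos: [0.5754, 0.1923, 0.2185]
eef_rot: [-179.9, 0.0, -50.0]
contact_force: [1.2, -0.7, -0.4]
gripper_width: 0.0871
gripper_force: 0.0
```

```bash
python3 - <<'E'
from h import *
print(row(r.get_state(),[.4741,.3573,.12],-14.2))
E
```

```text
[-0.766 -0.115  0.394 -0.596]
```

Emit:
{"method": "step_arm", "body": {"plan": [[-0.766,-0.115,0.1,-0.596,87],[-0.766,-0.115,0.1,-0.596,87],[-0.766,-0.115,0.2,-0.596,87],[-0.766,-0.115,0.394,-0.596,87],[-0.766,-0.115,0.394,-0.596,87],[-0.766,-0.115,0.394,-0.596,87],[-0.766,-0.115,0.394,-0.596,87],[-0.766,-0.115,0.394,-0.596,87],[-0.766,-0.115,0.394,-0.596,87],[-0.766,-0.115,0.394,-0.596,87]]}}

```text
time_s: 4.0
tcp_pos: [0.4767, 0.3511, 0.1218]
eef_rot: [-179.9, -0.1, -14.9]
contact_force: [-0.3, -0.2, 0.3]
gripper_width: 0.0871
gripper_force: 0.0
```

```bash
python3 - <<'E'
from h import *
st,im=snap('w3'); c=cam('wrist',st)
print(row(st,[.4741,.3573,.0195],-14.2))
# check: dowel centre line at mid rows
hsv=cv2.cvtColor(im,cv2.COLOR_BGR2HSV); m=(hsv[...,2]<125)&(hsv[...,1]>90)
for v in (60,150,250):
    xs=np.where(m[v,280:370])[0]+280
    u=np.median(xs); p=onz(c,u,v,.0385); d=p-np.array([.4741,.3573,.0385]); n=np.array([np.sin(np.radians(14.2)),np.cos(np.radians(14.2))])
    print(u,len(xs),p.round(4),'off line',(d[:2]@n).round(4))
E
```

```text
4.0 [0.4767 0.3511 0.1218] [-1.799e+02 -5.000e-02 -1.489e+01]
[-0.016 -0.021  0.409 -0.011]
305.0 23 [0.5819 0.3304 0.0385] off line 0.0004
313.0 31 [0.5355 0.3386 0.0385] off line -0.0031
309.0 17 [0.4783 0.3566 0.0385] off line 0.0004
```

Emit:
{"method": "step_arm", "body": {"plan": [[0,0,0.1,0,87],[0,0,0.2,0,87],[0,0,0.3,0,87],[0,0,0.36,0,87],[0,0,0.4,0,87],[0,0,0.4,0,87]]}}

```text
time_s: 4.55
tcp_pos: [0.4761, 0.3493, 0.0192]
eef_rot: [179.9, 0.1, -15.0]
contact_force: [0.0, -0.9, 0.3]
gripper_width: 0.0868
gripper_force: 0.0
```

```bash
python3 - <<'E'
from h import *
print(row(r.get_state(),[.4741,.3573,.0195],-14.2))
E
```

```text
[-0.016 -0.029 -0.001 -0.013]
```

Emit:
{"method": "step_arm", "body": {"plan": [[-0.016,-0.029,0,-0.013,87],[-0.016,-0.029,0,-0.013,87],[-0.016,-0.029,0,-0.013,87]]}}

```text
time_s: 4.8
tcp_pos: [0.4749, 0.3599, 0.0221]
eef_rot: [-179.9, -0.1, -14.1]
contact_force: [-0.8, 0.3, -0.2]
gripper_width: 0.087
gripper_force: 0.0
```

```bash
python3 - <<'E'
from h import *
print(row(r.get_state(),[.4741,.3573,.0195],-14.2))
E
```

```text
[-0.001  0.011  0.01   0.002]
```

Emit:
{"method": "step_arm", "body": {"plan": [[0,0,0,0,30],[0,0,0,0,0],[0,0,0,0,0],[0,0,0,0,0],[0,0,0,0,0],[0,0,0,0,0],[0,0,0,0,0],[0,0,0,0,0],[0,0,0,0,0],[0,0,0,0,0]], "newtons": 50}}

```text
time_s: 5.63
tcp_pos: [0.4742, 0.3585, 0.0205]
eef_rot: [180.0, 0.0, -14.2]
contact_force: [0.1, -0.2, -0.3]
gripper_width: 0.026
gripper_force: 0.0
```

Emit:
{"method": "step_arm", "body": {"plan": [[0,0,0,0,0],[0,0,0,0,0],[0,0,0,0,0],[0,0,0,0,0],[0,0,0,0,0],[0,0,0,0,0]]}}

```text
time_s: 6.13
tcp_pos: [0.4741, 0.358, 0.0205]
eef_rot: [179.9, 0.0, -14.2]
contact_force: [0.6, -3.4, 2.5]
gripper_width: 0.0106
gripper_force: 50.0
```

Emit:
{"method": "step_arm", "body": {"plan": [[0,0,-0.1,0,0],[0,0,-0.25,0,0],[0,0,-0.4,0,0],[0,0,-0.55,0,0],[0,0,-0.7,0,0],[0.1,0.15,-0.72,0.1,0],[0.15,0.3,-0.72,0.2,0],[0.2,0.45,-0.72,0.3,0],[0.25,0.6,-0.72,0.4,0],[0.25,0.75,-0.72,0.5,0],[0.25,0.9,-0.72,0.6,0],[0.25,1,-0.72,0.7,0]]}}

```text
time_s: 7.13
tcp_pos: [0.4728, 0.0986, 0.2006]
eef_rot: [-180.0, 0.0, -56.5]
contact_force: [0.4, -0.2, 0.4]
gripper_width: 0.0104
gripper_force: 50.0
```

```bash
python3 - <<'E'
from h import *
print(row(r.get_state(),[.5109,-.2445,.20],-102.3), r.get_state()['time_s'])
E
```

```text
[1.229 0.63  0.002 0.763] 7.1333
```

Emit:
{"method": "step_arm", "body": {"plan": [[0.12,0.06,0,0.1,0],[0.25,0.12,0,0.2,0],[0.37,0.18,0,0.3,0],[0.5,0.25,0,0.4,0],[0.62,0.31,0,0.5,0],[0.74,0.37,0,0.6,0],[0.86,0.43,0,0.7,0],[0.98,0.5,0,0.763,0],[1,0.55,0,0.763,0],[1,0.63,0,0.763,0],[1,0.63,0,0.763,0]]}}

```text
time_s: 8.05
tcp_pos: [0.4795, -0.1957, 0.2002]
eef_rot: [179.9, 0.0, -102.0]
contact_force: [-1.0, 1.2, -1.4]
gripper_width: 0.0102
gripper_force: 50.0
```

```bash
python3 - <<'E'
from h import *
print(row(r.get_state(),[.5109,-.2445,.057],-102.3), r.get_state()['eef_rot'])
E
```

```text
[ 0.165 -0.164  0.573  0.005] [ 1.79930732e+02  2.80559273e-02 -1.02014952e+02]
```

Emit:
{"method": "step_arm", "body": {"plan": [[0.1,-0.1,0,0.005,0],[0.165,-0.164,0,0.005,0],[0.165,-0.164,0.1,0.005,0],[0.165,-0.164,0.22,0.005,0],[0.165,-0.164,0.34,0.005,0],[0.165,-0.164,0.46,0.005,0],[0.165,-0.164,0.53,0.005,0],[0.165,-0.164,0.57,0.005,0],[0.165,-0.164,0.57,0.005,0],[0.165,-0.164,0.57,0.005,0]]}}

```text
time_s: 8.88
tcp_pos: [0.5142, -0.243, 0.0587]
eef_rot: [-180.0, -0.0, -102.2]
contact_force: [0.2, -0.9, 1.3]
gripper_width: 0.0105
gripper_force: 50.0
```

```bash
python3 - <<'E'
from h import *
st,im=snap('w4'); print(row(st,[.5109,-.2445,.057],-102.3), st['contact_force'])
s=eyes.capture('side')[:,:,::-1]; cv2.imwrite('pics/s4.png',s)
a=cv2.resize(im,(400,300)); cv2.imwrite('pics/v4.png',np.hstack([im[100:400,120:520],cv2.resize(s[150:300,250:450],(400,300),interpolation=cv2.INTER_CUBIC)]))
c=cam('wrist',st)
for p in [(.5503,-.0638,.09),(.5428,-.098,.09),(.5428,-.098,.075)]: print(proj(c,p))
E
```

```text
8.88 [ 0.5142 -0.243   0.0587] [-1.7997e+02 -1.0000e-02 -1.0216e+02]
[0.009 0.011 0.007 0.002] [ 0.15810317 -0.8990931   1.27953406]
[323.61076666 684.85245517]
[324.12622954 637.07647878]
[323.77160161 600.47620646]
```

View pics/v4.png

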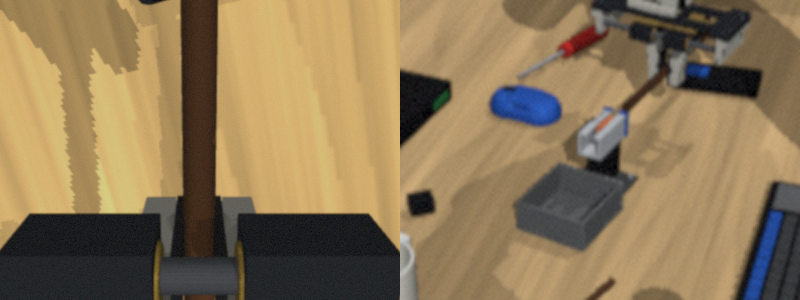

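The dowel tip is just before the blue-banded mouth and in line with it (side view, about (625,105) in the crop). The wrist view shows the dowel held straight in the pads. I'll correct the small residual and check from both fixed cameras.

Emit:
{"method": "step_arm", "body": {"plan": [[0.009,0.011,0.007,0.002,0],[0.009,0.011,0.007,0.002,0],[0.009,0.011,0.007,0.002,0],[0.009,0.011,0.007,0.002,0]]}}

```text
time_s: 9.32
tcp_pos: [0.5108, -0.2451, 0.0568]
eef_rot: [-179.9, 0.0, -102.4]
contact_force: [-0.3, 0.2, -0.6]
gripper_width: 0.0104
gripper_force: 50.0
```

```bash
python3 - <<'E'
from h import *
st=r.get_state(); print(st['tcp_pos'],st['eef_rot'],row(st,[.5109,-.2445,.057],-102.3))
y=np.radians(st['eef_rot'][2]); tip=st['tcp_pos']+[-.12*np.cos(y),-.12*np.sin(y),.018]
out=[]
for n in('scene','side'):
    im=eyes.capture(n)[:,:,::-1].copy(); c=cam(n)
    K=6; mo=np.array([.5428,-.098,.075]); p=proj(c,mo); x0,y0=(p-[33,48]).astype(int)
    z=cv2.resize(im[y0:y0+96,x0:x0+66],None,fx=K,fy=K,interpolation=cv2.INTER_CUBIC)
    mark=lambda q,col: cv2.circle(z,tuple(int(a) for a in ((proj(c,q)-[x0,y0]+.5)*K)),3,col,-1)
    mark(tip,(0,255,255)); mark(mo,(0,255,0))
    a=np.array([.213,.977,0]); b=np.array([-.977,.213,0])
    for s in(0,.07):
        for t in(-.015,.015): mark(mo+a*s+b*t+[0,0,.015],(255,0,255))
    out.append(z)
cv2.imwrite('pics/v5.png',np.hstack(out))
E
```

```text
[ 0.51080011 -0.24505252  0.05682699] [-1.79949686e+02  4.99385776e-03 -1.02355882e+02] [-0.002  0.    -0.001 -0.001]
```

View pics/v5.png

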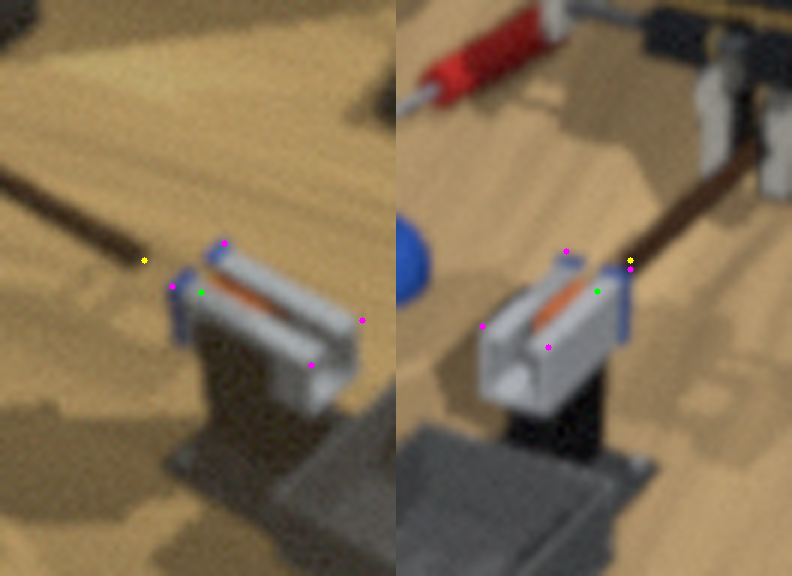

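Both views show the tip on the line into the mouth; marks and picture agree within about 1–2 px (about 3 mm), with the same bias for sleeve and dowel. Inserting slowly.

Emit:
{"method": "step_arm", "body": {"plan": [[-0.03,0,0,0,0],[-0.06,0,0,0,0],[-0.09,0,0,0,0],[-0.11,0,0,0,0],[-0.13,0,0,0,0],[-0.13,0,0,0,0],[-0.13,0,0,0,0]]}}

```text
time_s: 10.0
tcp_pos: [0.5177, -0.2127, 0.0563]
eef_rot: [180.0, -0.0, -102.3]
contact_force: [0.2, -0.4, -0.3]
gripper_width: 0.0107
gripper_force: 50.0
```

```bash
python3 - <<'E'
from h import *
st=r.get_state(); d=st['tcp_pos'][:2]-[.5503,-.0638]; print('tip x',d@[.213,.977]+.12,'y',d@[-.977,.213],st['tcp_pos'][2],st['contact_force'],st['moment'],st['eef_rot'])
E
```

```text
tip x -0.03244291771100716 y 9.585425848327543e-05 0.05632531047140547 [ 0.17352158 -0.36873594 -0.33121301] [ 0.09795058 -0.07175051  0.0157051 ] [ 1.79998911e+02 -1.43713420e-03 -1.02292914e+02]
```

Emit:
{"method": "step_arm", "body": {"plan": [[-0.01,0,0,0,0],[-0.02,0,0,0,0],[-0.03,0,0,0,0],[-0.04,0,0,0,0],[-0.05,0,0,0,0],[-0.06,0,0,0,0],[-0.06,0,0,0,0]]}}

```text
time_s: 10.58
tcp_pos: [0.5201, -0.1994, 0.0563]
eef_rot: [179.9, -0.1, -102.4]
contact_force: [-1.3, -5.7, -0.1]
gripper_width: 0.0108
gripper_force: 50.0
```

Contact at about 6 N along the axis with little side load. I keep pushing.

Emit:
{"method": "step_arm", "body": {"plan": [[-0.02,0,0,0,0],[-0.04,0,0,0,0],[-0.06,0,0,0,0],[-0.08,0,0,0,0],[-0.1,0,0,0,0],[-0.12,0,0,0,0],[-0.14,0,0,0,0],[-0.14,0,0,0,0]]}}

```text
time_s: 11.25
tcp_pos: [0.5284, -0.164, 0.0563]
eef_rot: [-180.0, 0.0, -102.4]
contact_force: [0.3, -0.4, -0.0]
gripper_width: 0.0106
gripper_force: 50.0
```

```bash
python3 - <<'E'
from h import *
st=r.get_state(); d=st['tcp_pos'][:2]-[.5503,-.0638]; print('tip x',d@[.213,.977]+.12,'y',d@[-.977,.213],st['tcp_pos'][2],st['contact_force'],st['eef_rot'])
E
```

```text
tip x 0.017416259541667964 y 9.452430960178466e-05 0.056292356985386205 [ 0.33114865 -0.40937522 -0.02217391] [-1.79996559e+02  5.41398314e-03 -1.02354238e+02]
```

Emit:
{"method": "step_arm", "body": {"plan": [[-0.02,0,0,0,0],[-0.04,0,0,0,0],[-0.06,0,0,0,0],[-0.08,0,0,0,0],[-0.1,0,0,0,0],[-0.11,0,0,0,0],[-0.11,0,0,0,0],[-0.11,0,0,0,0]]}}

```text
time_s: 11.92
tcp_pos: [0.5342, -0.1372, 0.0563]
eef_rot: [-180.0, 0.0, -102.3]
contact_force: [0.5, 0.5, -0.1]
gripper_width: 0.0104
gripper_force: 50.0
```

```bash
python3 - <<'E'
from h import *
st=r.get_state(); d=st['tcp_pos'][:2]-[.5503,-.0638]; print('tip x',d@[.213,.977]+.12,st['contact_force'])
o=[]
for n in('scene','side'):
    im=eyes.capture(n)[:,:,::-1]; c=cam(n); p=proj(c,[.555,-.01,.04]).astype(int)
    o.append(cv2.resize(im[p[1]-50:p[1]+50,p[0]-50:p[0]+50],(400,400),interpolation=cv2.INTER_CUBIC))
cv2.imwrite('pics/v6.png',np.hstack(o))
E
```

```text
tip x 0.04482934407533652 [ 0.47143755  0.53356122 -0.07101574]
```

View pics/v6.png

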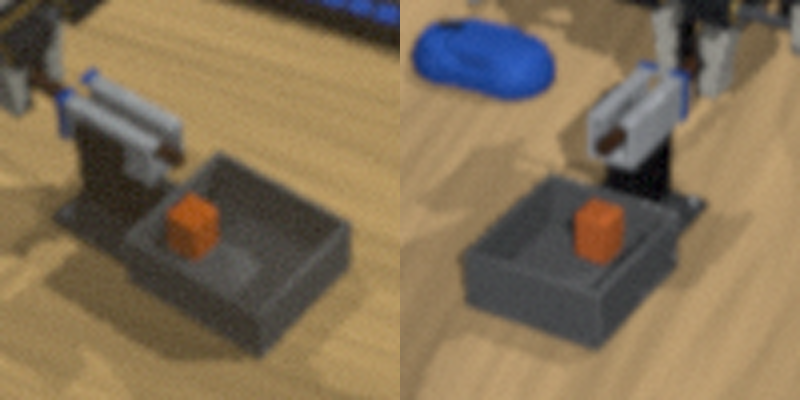

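The plug lies in the tray (at about (190,225) in the left crop, (600,230) in the right). The dowel tip sticks out of the far end. Withdrawing straight, then lifting.

Emit:
{"method": "step_arm", "body": {"plan": [[0.05,0,0,0,0],[0.12,0,0,0,0],[0.2,0,0,0,0],[0.28,0,0,0,0],[0.36,0,0,0,0],[0.43,0,0,0,0],[0.46,0,0,0,0],[0.46,0,0,0,0],[0.46,0,-0.1,0,0],[0.46,0,-0.25,0,0],[0.46,0,-0.4,0,0],[0.46,0,-0.58,0,0]]}}

```text
time_s: 13.02
tcp_pos: [0.5087, -0.2493, 0.1987]
eef_rot: [179.9, 0.0, -102.3]
contact_force: [2.5, 0.2, -1.0]
gripper_width: 0.0108
gripper_force: 50.0
```

```bash
python3 - <<'E'
from h import *
st=r.get_state(); print(st['time_s'],row(st,[.47,.08,.20],-60), row(st,[.4613,.3606,.20],-14.2))
E
```

```text
13.0167 [-1.254  0.433 -0.005 -0.706] [-2.343  0.707 -0.005 -1.469]
```

Emit:
{"method": "step_arm", "body": {"plan": [[-0.11,0.04,0,0,0],[-0.22,0.08,0,-0.05,0],[-0.33,0.11,0,-0.15,0],[-0.44,0.15,0,-0.25,0],[-0.55,0.19,0,-0.35,0],[-0.66,0.23,0,-0.45,0],[-0.77,0.27,0,-0.55,0],[-0.88,0.3,0,-0.65,0],[-0.99,0.34,0,-0.7,0],[-0.99,0.34,0,-0.7,0]]}}

```text
time_s: 13.85
tcp_pos: [0.4792, 0.0139, 0.1983]
eef_rot: [-179.9, 0.0, -60.0]
contact_force: [0.4, -0.5, -0.2]
gripper_width: 0.0106
gripper_force: 50.0
```

```bash
python3 - <<'E'
from h import *
st=r.get_state(); print(st['time_s'], row(st,[.4613,.3606,.20],-14.2))
E
```

```text
13.85 [-1.236 -0.632 -0.007 -0.763]
```

Emit:
{"method": "step_arm", "body": {"plan": [[-0.12,-0.06,0,-0.08,0],[-0.24,-0.12,0,-0.16,0],[-0.36,-0.18,0,-0.24,0],[-0.48,-0.25,0,-0.32,0],[-0.6,-0.31,0,-0.4,0],[-0.72,-0.37,0,-0.48,0],[-0.84,-0.43,0,-0.56,0],[-0.96,-0.5,0,-0.64,0],[-1,-0.56,0,-0.72,0],[-1,-0.62,0,-0.763,0],[-1,-0.632,0,-0.763,0],[-1,-0.632,0,-0.763,0]]}}

```text
time_s: 14.85
tcp_pos: [0.4931, 0.3059, 0.1973]
eef_rot: [179.9, 0.0, -14.6]
contact_force: [0.3, 0.5, 0.2]
gripper_width: 0.0105
gripper_force: 50.0
```

```bash
python3 - <<'E'
from h import *
st=r.get_state(); print(st['time_s'], row(st,[.4640,.3605,.06],-14.2))
E
```

```text
14.85 [-0.168 -0.182  0.549 -0.007]
```

Emit:
{"method": "step_arm", "body": {"plan": [[-0.1,-0.1,0,-0.007,0],[-0.168,-0.182,0,-0.007,0],[-0.168,-0.182,0.1,-0.007,0],[-0.168,-0.182,0.22,-0.007,0],[-0.168,-0.182,0.34,-0.007,0],[-0.168,-0.182,0.46,-0.007,0],[-0.168,-0.182,0.549,-0.007,0],[-0.168,-0.182,0.549,-0.007,0],[-0.168,-0.182,0.549,-0.007,0],[-0.168,-0.182,0.549,-0.007,0]]}}

```text
time_s: 15.68
tcp_pos: [0.4645, 0.3604, 0.0624]
eef_rot: [-179.9, -0.1, -14.2]
contact_force: [1.5, 1.2, 1.2]
gripper_width: 0.0105
gripper_force: 50.0
```

```bash
python3 - <<'E'
from h import *
st=r.get_state(); print(st['time_s'], row(st,[.4640,.3605,.0205],-14.2),st['tcp_pos'])
E
```

```text
15.6833 [-0.002  0.     0.168  0.   ] [0.46451514 0.36044877 0.06237654]
```

Emit:
{"method": "step_arm", "body": {"plan": [[0,0,0.03,0,0],[0,0,0.06,0,0],[0,0,0.09,0,0],[0,0,0.12,0,0],[0,0,0.14,0,0],[0,0,0.155,0,0],[0,0,0.155,0,0],[0,0,0.155,0,0],[0,0,0.155,0,0]]}}

```text
time_s: 16.43
tcp_pos: [0.4639, 0.3602, 0.022]
eef_rot: [180.0, 0.0, -14.1]
contact_force: [0.2, 0.4, -0.1]
gripper_width: 0.0105
gripper_force: 50.0
```

1.5 mm above the seat with no contact force. I lower the last bit and open.

Emit:
{"method": "step_arm", "body": {"plan": [[0,0,0.003,0,0],[0,0,0.006,0,0],[0,0,0.006,0,0],[0,0,0.006,0,20],[0,0,0.006,0,60],[0,0,0.006,0,87],[0,0,0.006,0,87],[0,0,0.006,0,87],[0,0,0.006,0,87],[0,0,0.006,0,87],[0,0,0.006,0,87],[0,0,0.006,0,87]]}}

```text
time_s: 17.43
tcp_pos: [0.4639, 0.3601, 0.0204]
eef_rot: [180.0, 0.0, -14.1]
contact_force: [0.5, 1.1, -0.5]
gripper_width: 0.065
gripper_force: 0.0
```

Emit:
{"method": "step_arm", "body": {"plan": [[0,0,-0.05,0,87],[0,0,-0.15,0,87],[0,0,-0.3,0,87],[0,0,-0.45,0,87],[0,0,-0.6,0,87],[0,0,-0.68,0,87],[0,0,-0.68,0,87],[0,0,-0.68,0,87]]}}

```text
time_s: 18.1
tcp_pos: [0.4642, 0.3607, 0.1922]
eef_rot: [-179.8, -0.1, -14.2]
contact_force: [-0.6, -0.3, -0.6]
gripper_width: 0.0867
gripper_force: 0.0
```

```bash
python3 - <<'E'
from h import *
st,im=snap('w7'); o=[cv2.resize(im,(400,300))]
c=cam('scene'); s=eyes.capture('scene')[:,:,::-1]
o.append(cv2.resize(s[160:340,220:500],(400,257),interpolation=cv2.INTER_CUBIC)); o[1]=cv2.copyMakeBorder(o[1],0,43,0,0,cv2.BORDER_CONSTANT)
cv2.imwrite('pics/v7.png',np.hstack(o))
cw=cam('wrist',st); hsv=cv2.cvtColor(cv2.GaussianBlur(im,(3,3),0),cv2.COLOR_BGR2HSV)
m=((hsv[...,2]<125)&(hsv[...,1]>90)).astype(np.uint8); m[:,:295]=0;m[:,352:]=0;m[350:]=0
n,l,s,ce=cv2.connectedComponentsWithStats(m); i=1+np.argmax(s[1:,4]); ys,xs=np.where(l==i)
e=[onz(cw,np.median(xs[abs(ys-v)<4]),v,.0385) for v in(ys.min(),ys.max())]
print(s[i],e,(e[0]+e[1])/2,np.linalg.norm(e[0]-e[1]))
E
```

```text
18.1 [0.4642 0.3607 0.1922] [-1.7981e+02 -6.0000e-02 -1.4150e+01]
[ 311   49   19  301 4175] [array([0.5809844 , 0.33049895, 0.0385    ]), array([0.35419484, 0.38800687, 0.0385    ])] [0.46758962 0.35925291 0.0385    ] 0.233967227611303
```

View pics/v7.png

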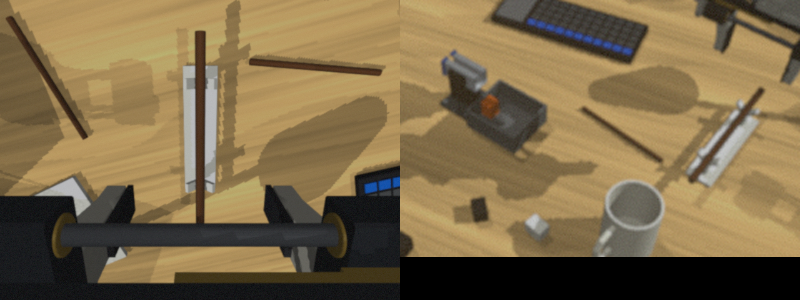

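The dowel lies in both notches, about 3–6 mm from the middle of the rest. The plug is in the tray at about (490,105) in the right view, and the gripper is clear.

```bash
python3 -c "
from plant import workorder
print(workorder.close_job())"
```

```text
the job is handed in; nothing more can be done
None
```

I pushed the plug out of the far end into the grey tray and laid the dowel back in both notches about 3–6 mm from centre; the job was handed in after about 18 s of robot time, and the interface gave no verdict.

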